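# Rebuild the microscope focus spindle

## Robot

A 7-joint arm with a two-finger parallel gripper is mounted at the origin on the work surface. World frame = base frame: x ahead of the robot, y to its left, z up, the work surface at z = 0. Lengths are in mm, angles in rad, forces in N, time in s.
With the tool pointing down it reaches from about 425 to 800 mm from the base axis. Payload 8.3 kg.
Tool frame: the origin (TCP) lies on the centre line of the jaws, within the pads' length; the fingertips stand ahead of it and the grasp point (between the pads) is the TCP (r.finger_overhang is the z of the fingertips in the tool frame, in mm); z points along the fingers, y is the line along which they close (so a half turn about z gives the same grasp; the last joint's range is limited). The gripper opens to 85 mm and grips with 20 to 120 N. Pads are 22 mm wide; open, the fingers measure 114 mm over their backs; the gripper's body (76 mm by 85 mm) begins 54 mm behind the grasp point. The pads swing forward as they close: fully open they stand 13 mm farther back than shut.
Start: joints at [1.062, 0.383, 0.016, 1.37, -0.006, 1.388, -0.046], TCP at [269.519, -563.883, 250.279] pointing down, gripper open.
Joint ranges: [-2.95, 2.95], [-0.25, 2.06], [-1.52, 1.56], [0.18, 2.33], [-1.44, 4.58], [0.02, 2.06], [-3.01, 3.01]. Speed limits (rad/s): [2.39, 2.39, 3.01, 3.01, 3.14, 3.14, 3.14].

## Interface

Orientations are given as a unit quaternion [x, y, z, w].
In Python, from workcell import status, vision, r, models gives the robot as it stands.
- The arm moves only by the tool drive_tool, never from a script. Its argument "series" is a list of rows, each an object with "rotation": the turn, a rotation vector about the tool's x, y, z scaled (see below), a list of three; "offset": the shift along the tool's x, y, z scaled (see below), a list of three; "hand": the opening, from -1 (shut) to 1 (fully open). In form: [{"rotation": [rx, ry, rz], "offset": [dx, dy, dz], "hand": hand}, ...]. A call has exactly 10 rows; each row is the pose to reach, as a shift and turn from the pose commanded when the call began, along the tool's axes at that moment; what a row does not reach only later rows make up. The controller multiplies each number of a shift by 0.1 m and each number of a turn by pi/4 rad. A row lasts 1/8 s, in which the tool goes at most 62.5 mm and 10.7 degrees, less where a joint would pass 70% of its speed; a pose out of reach is approached as far as the arm can. A call with a number of a shift or a turn outside -1 to 1 is refused whole. A call with a gripper value outside its range is refused whole. The fingers move at their own pace and stop on an object; "grip_force" is the grip in N (left out, the last holds). Time passes only in rows, so rows that repeat a pose let the fingers close, or fill a call up. It gives the time, the measured TCP pose, the force, the opening and the grip force at its end, in the units of the state.
- status.get_state(): the state, without advancing time (a new reading comes with each control period).
- vision.read_camera(name): name is "scene" or "top"; returns a dict with "image" (400x640x3 uint8, blue, green, red), "range_z" (400x640 float32, mm along the optical axis (not along the pixel's ray), 0 where there is no reading), "vertical_fov" (degrees; the focal length in pixels is half the picture's height over the tangent of half this angle, whatever the lens; pixels are square), "cx", "cy" (the principal point, pixels), "R" (3x3) and "t" (3): a world point X has camera coordinates R X + t. Camera axes: x right, y down, z forward; pixel columns grow to the right and rows downward; lengths in mm; the calibration is good to about 2 mm. A picture is of the moment at which its call begins.
- r.finish_job(): hands the job in; it is judged then, once.
Trained networks look in a picture, given as the dict that the camera call returned (one of the last four; its "shot" number tells which), for a name from the list of things; names that differ only in an ending like _2 or _b are one class to them, and where a whole thing is asked for, a point or a joint stands for the part that bears it (a point fixed in the world has none). Each returns a list of dicts, best first, with "confidence" (0 to 1); they miss things now and then, are a little off and sometimes report something else, mostly with a low value. They report only what shows in the picture. A call takes as long as a camera call. They do not tell look-alikes from the thing itself.
- models.cut_out(picture, label): "region" (400x640 bool, what is visible of it) and "position" ([column, row] in pixels, amid what is visible of it).
The state is a dict: "clock": time; "q": joint angles; "dq": joint speeds; "effort": joint torques, N m; "position": TCP position; "tcp_rot": TCP orientation; "wrist_force": force on the tool from outside, world axes, zero at the start; "ft_torque": the same for the moment, N m; "gripper_width": opening from 0.0 (shut) to 1.0 (fully open); "gripper_force": force on a finger pad.
Only numpy, scipy, OpenCV 4.12 (cv2) and the standard library are available. Lean on these libraries where they do the work, as an engineer would, in place of code of your own. Each camera call takes 0.05 s, during which the arm holds its last target. There are 200 camera calls.

## Task

Put the microscope's focus spindle together: slip the white spacer over the upright spindle so it sits on the bearing, lay the brass washer on the spacer, then put the black retaining cap on top and press it straight down until the bearing is fully home on its shoulder. Press gently, never harder than 30 N on the spindle or what is on it, then let go and leave the blue plug and the other things on the bench where they are.

Things in the scene. Friction and masses are not known exactly. Their poses are not given: they have to be found in the camera images.
- spindle_tip (a point): Centre of the top end of the steel spindle: a fixed upright round shaft 14 mm in diameter, its last 6 mm tapering to 7 mm, standing in the middle of a black stand block (70 x 70 mm, 40 mm high, on a 100 x 70 mm foot plate 8 mm thick; stand and foot are fixed to the bench). The tip is 114 mm above the bench and 74 mm above the block. The stand's place and yaw vary.
- bearing (a joint): How far the bearing has been pressed down the spindle, in m: 0 = proud of its shoulder by 12 mm, 0.012 = fully home, where it stops hard. The bearing is a steel ring, 42 mm across and 12 mm high, already started on the spindle at 0 to 0.005. It is a tight fit: it slides down under a push of about 9 N and stays where it is left; the weight of the parts does not move it.
- spacer_c (a point): Centre (half-way up) of the white plastic spacer: a plain tube 30 mm across, 24 mm high, with a 16 mm bore; loose, upright on the bench, 30 g.
- washer_c (a point): Centre (half-way up) of the brass washer: a flat ring 40 mm across, 6 mm thick, with a 16 mm bore; loose, flat on the bench, 40 g.
- cap_c (a point): Centre (half-way up) of the black retaining cap: a round cap 36 mm across, 40 mm high, with a red dot on its closed top and a 16 mm bore, 34 mm deep, open underneath; loose, upright on the bench with the opening down, 60 g. With the bearing home its closed end stays clear of the spindle's tip; it rests on the washer.
- spacer: The same white spacer, origin at the centre of its underside.
- washer: The same brass washer, origin at the centre of its underside.
- cap: The same black cap, origin at the centre of its open underside.
- stand: The spindle stand, fixed; origin on the bench under the spindle's axis, z up. Its brass shoulder is set to a different height each time: the bearing's top, when home, lies 54 to 62 mm above the bench (up to 12 mm higher before); the hard stop tells. Bearing and spindle belong to the stand. It and what is on it must not be pushed with more than 30 N.
- spare_c (a point): Centre (half-way up) of a blue plastic blanking plug, a solid disc 38 mm across, 12 mm high; not needed, leave it. It stands in one of the same four spots as spacer, washer and cap.
- objective: A steel microscope objective standing beyond the stand, 24 mm across, 42 mm high; leave it.
- eyepiece: A black eyepiece standing beyond the stand, 32 mm across, 56 mm high; leave it.
- dropper: A small amber bottle with a black cap beyond the stand, 32 mm across, 75 mm high; leave it.
- petri: A covered glass dish lying beyond the stand to the right, 93 mm across, 15 mm high; leave it.
- driver: A screwdriver with a red handle, 170 mm long, lying to the left; leave it.
There are look-alikes about, which are no part of the job. Leave any brown look-alike of the cap alone.

How it is judged:
By the outcome, as a careful person would: the job done as asked, in the order asked, and still so for the second after the job is handed in, with the robot touching nothing.
It also fails if it takes over 72 s, if anything falls off the work surface, if the arm or the gripper's body presses on something with over 40 N, if the wrist force passes 120 N, or if a joint passes its speed limit or range.

## Working session

There is one attempt and no reset: what is moved stays moved. The work goes in short steps, Python scripts to look and compute and a tool call to move; the robot and the scene stay as the last step left them, time stands still between calls to the robot, and variables do not carry over. Pictures are saved under pics/ and viewed, at most 10 in all, crops included, and the job is handed in when it is done.

Besides the shell and the picture viewer there is one more tool, called after ">>>" as name([rows], argument=value, ...), one row to a line, values as JSON. drive_tool: Moves the arm, as the interface text tells. Its arguments: {"type":"object","properties":{"series":{"type":"array","items":{"type":"object","properties":{"rotation":{"type":"array","items":{"type":"number"}},"offset":{"type":"array","items":{"type":"number"}},"hand":{"type":"number"}}}},"grip_force":{"type":"number"}},"required":["series"]}

```bash
ls; mkdir -p pics; python3 - <<'E'
from workcell import status, vision, r, models
import cv2,numpy as np
s=status.get_state();print({k:np.round(v,3) for k,v in s.items()}, r.finger_overhang)
for n in("scene","top"):
    p=vision.read_camera(n);cv2.imwrite(f"pics/{n}0.png",p["image"])
    print(n,p["vertical_fov"],p["cx"],p["cy"],np.round(p["R"],3).tolist(),np.round(p["t"],1))
    f=200/np.tan(np.radians(p["vertical_fov"]/2))
    for l in ("spacer","washer","cap","spare_c","stand","bearing","spindle_tip"):
        try: o=models.cut_out(p,l)
        except Exception as e: print(l,e);continue
        for d in o[:3]:
            m=d["region"]&(p["range_z"]>0);v,u=np.nonzero(m);z=p["range_z"][m]
            P=(np.c_[(u-p["cx"])/f*z,(v-p["cy"])/f*z,z]-p["t"])@p["R"]
            print(l,round(d["confidence"],2),np.round(d["position"]),m.sum(),np.round(np.percentile(P,[2,50,98],axis=0)).tolist() if len(P) else 0)
E
```

```text
pics
{'clock': np.float64(0.0), 'q': array([ 1.062,  0.384,  0.016,  1.371, -0.006,  1.388, -0.047]), 'dq': array([ 0.   ,  0.   ,  0.   ,  0.001,  0.001,  0.   , -0.001]), 'effort': array([-2.0000e-03, -6.2761e+01,  8.4300e-01, -3.7182e+01,  1.7000e-02,
        1.4000e-02, -0.0000e+00]), 'position': array([ 269.282, -563.512,  249.304]), 'tcp_rot': array([ 0.975,  0.221, -0.   , -0.001]), 'wrist_force': array([ 0.826,  0.155, -0.25 ]), 'ft_torque': array([-0.015,  0.002,  0.041]), 'gripper_force': np.float64(0.0), 'gripper_width': np.float64(1.002)} 19.0
scene 52.436323473156875 319.08650556539897 192.09409728711958 [[-0.338, 0.941, 0.014], [0.715, 0.267, -0.646], [-0.612, -0.208, -0.763]] [ 104.3 -407.2 1390.3]
washer 0.42 [241. 140.] 112 [[424.0, -203.0, -1.0], [440.0, -186.0, 5.0], [459.0, -169.0, 8.0]]
cap 0.8 [357. 162.] 225 [[408.0, 126.0, 4.0], [432.0, 143.0, 35.0], [441.0, 158.0, 42.0]]
cap 0.66 [378. 176.] 243 [[431.0, 197.0, 3.0], [456.0, 215.0, 34.0], [464.0, 230.0, 42.0]]
spare_c 0.55 [292. 165.] 116 [[521.0, -19.0, 58.0], [539.0, 2.0, 67.0], [549.0, 18.0, 70.0]]
spare_c
[... 676 characters left out ...]
 [441.0, -193.0, 6.0], [458.0, -174.0, 10.0]]
cap 0.7 [301. 288.] 188 [[407.0, 120.0, 26.0], [423.0, 135.0, 40.0], [439.0, 152.0, 44.0]]
cap 0.53 [273. 280.] 192 [[429.0, 192.0, 27.0], [446.0, 208.0, 40.0], [462.0, 224.0, 44.0]]
spare_c 0.56 [253. 222.] 187 [[567.0, 244.0, 5.0], [583.0, 260.0, 11.0], [599.0, 278.0, 16.0]]
stand 0.58 [357. 243.] 1295 [[480.0, -47.0, -1.0], [525.0, -2.0, 39.0], [580.0, 36.0, 107.0]]
stand 0.24 [341. 139.] 171 [[769.0, 20.0, 4.0], [778.0, 34.0, 50.0], [795.0, 47.0, 59.0]]
bearing 0.45 [359. 238.] 198 [[509.0, -25.0, 62.0], [529.0, -5.0, 67.0], [548.0, 12.0, 72.0]]
spindle_tip 0.87 [358. 241.] 1181 [[481.0, -45.0, 3.0], [526.0, -3.0, 39.0], [579.0, 31.0, 108.0]]
```

```bash
python3 - <<'E'
import cv2
i=cv2.imread("pics/top0.png")[100:320,200:500];cv2.imwrite("pics/a.png",cv2.resize(i,None,fx=2.6,fy=2.6,interpolation=cv2.INTER_CUBIC))
i=cv2.imread("pics/scene0.png")[100:270,200:450];cv2.imwrite("pics/b.png",cv2.resize(i,None,fx=3.2,fy=3.2,interpolation=cv2.INTER_CUBIC))
E
```

```text
(no output)
```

View pics/a.png

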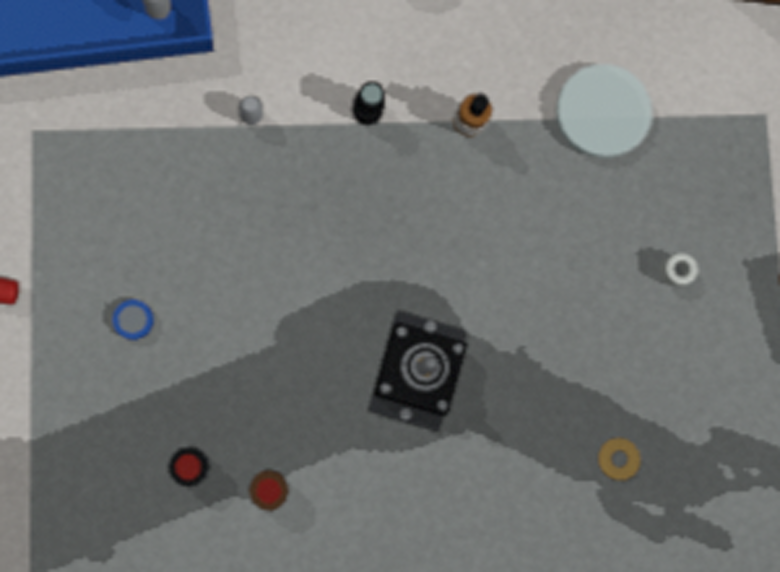

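View pics/b.png

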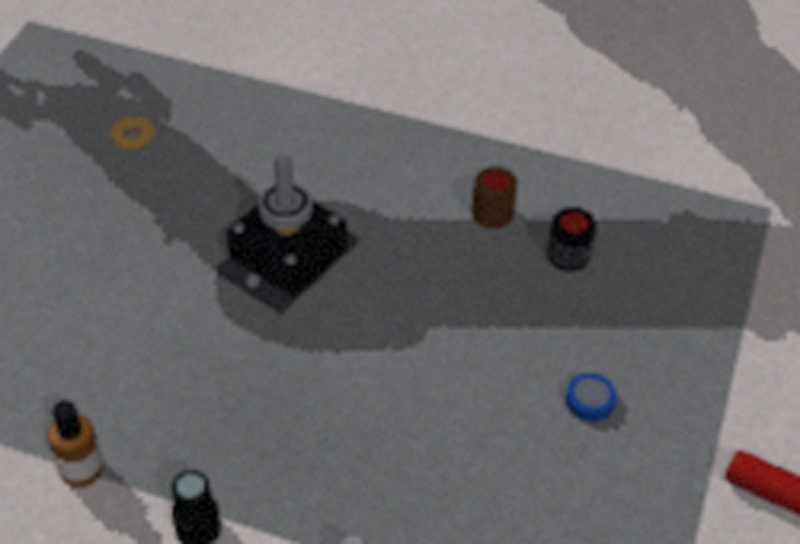

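The top view shows the blue plug (133,320), black cap (188,466), brown look-alike (268,490), stand (425,365), white spacer (682,268) and brass washer (620,458). I'll refine these positions with model silhouettes.

```bash
cat > h.py <<'E'
from workcell import status, vision, r, models
import cv2,numpy as np
from scipy.optimize import least_squares
def cloud(p):
    f=200/np.tan(np.radians(p["vertical_fov"]/2));v,u=np.mgrid[:400,:640];z=p["range_z"]
    C=np.stack([(u-p["cx"])/f*z,(v-p["cy"])/f*z,z],-1)
    P=(C-p["t"])@p["R"];P[z==0]=-999;return P
def proj(p,X):
    f=200/np.tan(np.radians(p["vertical_fov"]/2));c=np.asarray(X)@p["R"].T+p["t"]
    return c[:,:2]/c[:,2:]*f+[p["cx"],p["cy"]]
def cen(h):
    m=cv2.moments(cv2.convexHull(np.float32(h)));return np.array([m["m10"],m["m01"]])/m["m00"],m["m00"]
A=np.linspace(0,2*np.pi,40,endpoint=False)
def hull(x,y,rings): return np.vstack([np.c_[x+R*np.cos(A),y+R*np.sin(A),0*A+z] for R,z in rings])
def fit(p,mask,rings,g):
    # largest blob, holes filled
    n,l,s,_=cv2.connectedComponentsWithStats(mask.astype(np.uint8),connectivity=8)
    k=1+np.argmax(s[1:,4]);c,_=cv2.findContours((l==k).astype(np.uint8),cv2.RETR_EXTERNAL,cv2.CHAIN_APPROX_NONE)
    b=cv2.drawContours(np.zeros((400,640),np.uint8),c,-1,1,-1);m=cv2.moments(b,True)
    q=np.array([m["m10"],m["m01"]])/m["m00"]
    x=least_squares(lambda v:cen(proj(p,hull(*v,rings)))[0]-q,g,x_scale=10,diff_step=1e-3).x
    return x,m["m00"],cen(proj(p,hull(*x,rings)))[1]
E
python3 - <<'E'
from h import *
T={"spindle":((535,0),[(7,85),(7,108),(3.5,114)],85),"spacer":((614,-256),[(15,8),(15,24)],8),
"cap":((447,210),[(18,12),(18,40)],12),"washer":((440,-190),[(20,0),(20,6)],None)}
for n in("top","scene"):
    p=vision.read_camera(n);P=cloud(p);hsv=cv2.cvtColor(p["image"],cv2.COLOR_BGR2HSV)
    fl=P[(P[...,2]>-20)&(P[...,2]<20)&(abs(P[...,0]-600)<60)&(abs(P[...,1]-130)<60)];print(n,"bench z",fl[:,2].mean(),fl[:,2].std())
    for k,(g,rings,t) in T.items():
        near=np.hypot(P[...,0]-g[0],P[...,1]-g[1])<32
        m=near&(P[...,2]>t) if t else near&(hsv[...,1]>85)
        x,a,b=fit(p,m,rings,g);print(k,np.round(x,1),a,round(b))
    near=np.hypot(P[...,0]-535,P[...,1])<19
    z=P[...,2][near&(P[...,2]>50)&(P[...,2]<82)];print("bearing top",np.percentile(z,[25,50,75,90]))
    hb=near&(P[...,2]>52)
    c,_=cv2.findContours((np.hypot(P[...,0]-533,P[...,1])<32).astype(np.uint8)*0,0,1)
E
```

```text
top bench z 0.23739246147642593 2.215703775276462
spindle [529.   0.] 36.0 38
spacer [ 617.5 -258. ] 136.0 142
cap [445.6 208.7] 193.0 196
washer [ 440.9 -193.6] 207.0 224
bearing top [65.78983723 66.96838418 68.66604664 70.36655688]
scene bench z 0.24638263441399075 1.4080887441015415
spindle [528.5   0. ] 57.0 59
spacer [ 616.5 -253.8] 121.0 131
cap [445.1 213.3] 209.0 215
washer [ 439.5 -189.5] 110.0 128
bearing top [64.60120879 67.06203947 68.38543992 70.60765676]
```

```bash
python3 - <<'E'
from h import *
for n in("top","scene"):
    p=vision.read_camera(n);P=cloud(p)
    near=np.hypot(P[...,0]-533,P[...,1])<32
    for t in(82,90):
        x,a,b=fit(p,near&(P[...,2]>t),[(7,t),(7,108),(3.5,114)],(530,9));print(n,np.round(x,1),a,b)
    x,a,b=fit(p,near&(P[...,2]>55),[(21,55),(21,67),(7,67),(7,108),(3.5,114)],(530,9));print("all",np.round(x,1),a,b)
E
```

```text
top [529.2  -6. ] 36.0 39.65825371094979
top [529.1  -6.2] 33.0 36.94608962186612
all [529.1  -6.3] 256.0 265.10269080102444
scene [528.5  -1.9] 65.0 63.879403173225
scene [527.9  -2.2] 49.0 50.765190542675555
all [529.2  -1.3] 244.0 287.96596626215614
```

>>> drive_tool([
  {"rotation": [0, 0, 0.057], "offset": [0.1, -0.04, 0.05], "hand": 1},
  {"rotation": [0, 0, 0.114], "offset": [0.2, -0.08, 0.1], "hand": 1},
  {"rotation": [0, 0, 0.171], "offset": [0.3, -0.12, 0.15], "hand": 1},
  {"rotation": [0, 0, 0.228], "offset": [0.4, -0.16, 0.2], "hand": 1},
  {"rotation": [0, 0, 0.285], "offset": [0.5, -0.2, 0.25], "hand": 1},
  {"rotation": [0, 0, 0.342], "offset": [0.6, -0.24, 0.3], "hand": 1},
  {"rotation": [0, 0, 0.399], "offset": [0.7, -0.28, 0.35], "hand": 1},
  {"rotation": [0, 0, 0.456], "offset": [0.8, -0.32, 0.4], "hand": 1},
  {"rotation": [0, 0, 0.513], "offset": [0.9, -0.36, 0.45], "hand": 1},
  {"rotation": [0, 0, 0.569], "offset": [1, -0.4, 0.5], "hand": 1},
], grip_force=30)

```text
clock: 2.25
position: [342.7, -484.4, 200.2]
tcp_rot: [1.0, -0.001, 0.0, -0.0]
wrist_force: [-0.8, -0.5, -0.7]
gripper_width: 1.004
gripper_force: 0.0
```

>>> drive_tool([
  {"rotation": [0, 0, 0], "offset": [0.1, -0.08, 0.07], "hand": 1},
  {"rotation": [0, 0, 0], "offset": [0.2, -0.16, 0.14], "hand": 1},
  {"rotation": [0, 0, 0], "offset": [0.3, -0.24, 0.21], "hand": 1},
  {"rotation": [0, 0, 0], "offset": [0.4, -0.32, 0.28], "hand": 1},
  {"rotation": [0, 0, 0], "offset": [0.5, -0.4, 0.35], "hand": 1},
  {"rotation": [0, 0, 0], "offset": [0.6, -0.48, 0.42], "hand": 1},
  {"rotation": [0, 0, 0], "offset": [0.7, -0.56, 0.49], "hand": 1},
  {"rotation": [0, 0, 0], "offset": [0.8, -0.64, 0.56], "hand": 1},
  {"rotation": [0, 0, 0], "offset": [0.9, -0.72, 0.63], "hand": 1},
  {"rotation": [0, 0, 0], "offset": [1, -0.8, 0.7], "hand": 1},
])

```text
clock: 3.5
position: [443.3, -404.2, 129.8]
tcp_rot: [1.0, -0.001, 0.0, -0.0]
wrist_force: [-0.2, 0.0, 0.4]
gripper_width: 0.999
gripper_force: 0.0
```

>>> drive_tool([
  {"rotation": [0, 0, 0], "offset": [0.1, -0.08, 0.06], "hand": 1},
  {"rotation": [0, 0, 0], "offset": [0.2, -0.16, 0.12], "hand": 1},
  {"rotation": [0, 0, 0], "offset": [0.3, -0.24, 0.18], "hand": 1},
  {"rotation": [0, 0, 0], "offset": [0.4, -0.32, 0.24], "hand": 1},
  {"rotation": [0, 0, 0], "offset": [0.5, -0.4, 0.3], "hand": 1},
  {"rotation": [0, 0, 0], "offset": [0.6, -0.48, 0.36], "hand": 1},
  {"rotation": [0, 0, 0], "offset": [0.7, -0.56, 0.42], "hand": 1},
  {"rotation": [0, 0, 0], "offset": [0.8, -0.64, 0.48], "hand": 1},
  {"rotation": [0, 0, 0], "offset": [0.9, -0.72, 0.54], "hand": 1},
  {"rotation": [0, 0, 0], "offset": [1, -0.8, 0.6], "hand": 1},
])

```text
clock: 4.75
position: [543.3, -324.3, 69.9]
tcp_rot: [1.0, -0.001, 0.0, -0.0]
wrist_force: [-0.1, -0.3, 1.1]
gripper_width: 0.998
gripper_force: 0.0
```

>>> drive_tool([
  {"rotation": [0, 0, 0], "offset": [0.12, -0.11, 0], "hand": 1},
  {"rotation": [0, 0, 0], "offset": [0.25, -0.23, 0], "hand": 1},
  {"rotation": [0, 0, 0], "offset": [0.37, -0.34, 0], "hand": 1},
  {"rotation": [0, 0, 0], "offset": [0.5, -0.46, 0], "hand": 1},
  {"rotation": [0, 0, 0], "offset": [0.62, -0.57, 0], "hand": 1},
  {"rotation": [0, 0, 0], "offset": [0.74, -0.685, 0.08], "hand": 1},
  {"rotation": [0, 0, 0], "offset": [0.74, -0.685, 0.2], "hand": 1},
  {"rotation": [0, 0, 0], "offset": [0.74, -0.685, 0.32], "hand": 1},
  {"rotation": [0, 0, 0], "offset": [0.74, -0.685, 0.42], "hand": 1},
  {"rotation": [0, 0, 0], "offset": [0.74, -0.685, 0.48], "hand": 1},
])

```text
clock: 6.0
position: [615.9, -257.0, 21.2]
tcp_rot: [1.0, -0.001, -0.001, -0.0]
wrist_force: [-0.5, 0.0, -0.3]
gripper_width: 0.998
gripper_force: 0.0
```

>>> drive_tool([
  {"rotation": [0, 0, 0], "offset": [0, 0, 0], "hand": -1},
  {"rotation": [0, 0, 0], "offset": [0, 0, 0], "hand": -1},
  {"rotation": [0, 0, 0], "offset": [0, 0, 0], "hand": -1},
  {"rotation": [0, 0, 0], "offset": [0, 0, 0], "hand": -1},
  {"rotation": [0, 0, 0], "offset": [0, 0, 0], "hand": -1},
  {"rotation": [0, 0, 0], "offset": [0, 0, 0], "hand": -1},
  {"rotation": [0, 0, 0], "offset": [0, 0, 0], "hand": -1},
  {"rotation": [0, 0, 0], "offset": [0, 0, -0.1], "hand": -1},
  {"rotation": [0, 0, 0], "offset": [0, 0, -0.3], "hand": -1},
  {"rotation": [0, 0, 0], "offset": [0, 0, -0.6], "hand": -1},
])

```text
clock: 7.25
position: [616.3, -256.3, 83.1]
tcp_rot: [1.0, -0.001, -0.001, -0.0]
wrist_force: [0.4, 0.0, -0.1]
gripper_width: 0.342
gripper_force: 29.7
```

>>> drive_tool([
  {"rotation": [0, 0, 0], "offset": [-0.03, -0.1, -0.1], "hand": -1},
  {"rotation": [0, 0, 0], "offset": [-0.06, -0.2, -0.2], "hand": -1},
  {"rotation": [0, 0, 0], "offset": [-0.09, -0.3, -0.3], "hand": -1},
  {"rotation": [0, 0, 0], "offset": [-0.12, -0.4, -0.4], "hand": -1},
  {"rotation": [0, 0, 0], "offset": [-0.15, -0.5, -0.5], "hand": -1},
  {"rotation": [0, 0, 0], "offset": [-0.18, -0.6, -0.6], "hand": -1},
  {"rotation": [0, 0, 0], "offset": [-0.21, -0.7, -0.62], "hand": -1},
  {"rotation": [0, 0, 0], "offset": [-0.24, -0.8, -0.62], "hand": -1},
  {"rotation": [0, 0, 0], "offset": [-0.27, -0.9, -0.62], "hand": -1},
  {"rotation": [0, 0, 0], "offset": [-0.3, -1, -0.62], "hand": -1},
])

```text
clock: 8.5
position: [586.4, -155.7, 143.9]
tcp_rot: [1.0, -0.001, -0.0, -0.0]
wrist_force: [-0.5, -0.2, -0.5]
gripper_width: 0.339
gripper_force: 29.7
```

>>> drive_tool([
  {"rotation": [0, 0, 0], "offset": [-0.03, -0.1, 0], "hand": -1},
  {"rotation": [0, 0, 0], "offset": [-0.06, -0.2, 0], "hand": -1},
  {"rotation": [0, 0, 0], "offset": [-0.09, -0.3, 0], "hand": -1},
  {"rotation": [0, 0, 0], "offset": [-0.12, -0.4, 0], "hand": -1},
  {"rotation": [0, 0, 0], "offset": [-0.15, -0.5, 0], "hand": -1},
  {"rotation": [0, 0, 0], "offset": [-0.18, -0.6, 0], "hand": -1},
  {"rotation": [0, 0, 0], "offset": [-0.21, -0.7, 0], "hand": -1},
  {"rotation": [0, 0, 0], "offset": [-0.24, -0.8, 0], "hand": -1},
  {"rotation": [0, 0, 0], "offset": [-0.27, -0.9, 0], "hand": -1},
  {"rotation": [0, 0, 0], "offset": [-0.3, -1, 0], "hand": -1},
])

```text
clock: 9.75
position: [556.7, -55.7, 144.3]
tcp_rot: [1.0, -0.0, 0.0, -0.0]
wrist_force: [0.5, 0.5, -0.6]
gripper_width: 0.339
gripper_force: 29.7
```

>>> drive_tool([
  {"rotation": [0, 0, 0], "offset": [-0.05, -0.1, 0], "hand": -1},
  {"rotation": [0, 0, 0], "offset": [-0.1, -0.2, 0], "hand": -1},
  {"rotation": [0, 0, 0], "offset": [-0.15, -0.3, 0], "hand": -1},
  {"rotation": [0, 0, 0], "offset": [-0.2, -0.4, 0], "hand": -1},
  {"rotation": [0, 0, 0], "offset": [-0.25, -0.47, 0], "hand": -1},
  {"rotation": [0, 0, 0], "offset": [-0.28, -0.52, 0], "hand": -1},
  {"rotation": [0, 0, 0], "offset": [-0.28, -0.52, 0], "hand": -1},
  {"rotation": [0, 0, 0], "offset": [-0.28, -0.52, 0], "hand": -1},
  {"rotation": [0, 0, 0], "offset": [-0.28, -0.52, 0], "hand": -1},
  {"rotation": [0, 0, 0], "offset": [-0.28, -0.52, 0], "hand": -1},
])

```text
clock: 11.0
position: [529.1, -4.6, 144.3]
tcp_rot: [1.0, -0.001, -0.0, -0.0]
wrist_force: [-0.4, -0.6, -0.4]
gripper_width: 0.342
gripper_force: 29.7
```

```bash
python3 - <<'E'
from h import *
s=status.get_state();print(s["clock"],s["position"],s["wrist_force"],s["gripper_width"])
out=[]
for n in("top","scene"):
    p=vision.read_camera(n);P=cloud(p);np.savez(f"{n}1.npz",**{k:p[k] for k in("image","range_z")})
    c=proj(p,[[528.8,-4,114]])[0].astype(int)
    out.append(cv2.resize(p["image"][c[1]-35:c[1]+45,c[0]-40:c[0]+40],None,fx=5,fy=5,interpolation=cv2.INTER_CUBIC));print(n,c)
    hsv=cv2.cvtColor(p["image"],cv2.COLOR_BGR2HSV)
    near=np.hypot(P[...,0]-529,P[...,1]+4)<40
    m=near&(P[...,2]>85)&(P[...,2]<112)
    try:x,a,b=fit(p,m,[(7,85),(7,112)],(530,-6));print("spindle",np.round(x,1),a,b)
    except Exception as e:print(e)
cv2.imwrite("pics/c.png",np.hstack(out))
E
```

```text
11.0 [529.05716134  -4.61254152 144.2537064 ] [-0.35238308 -0.57645642 -0.42603705] 0.34154415560215867
top [364 239]
attempt to get argmax of an empty sequence
scene [287 149]
spindle [5.33e+02 4.00e-01] 48.0 64.01506591285579
```

View pics/c.png

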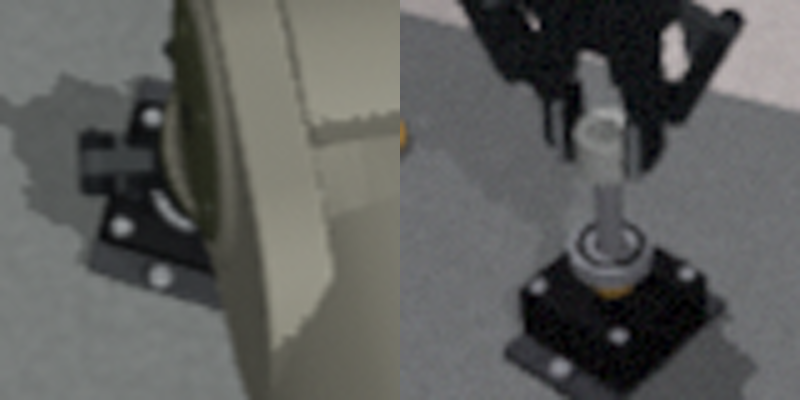

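```bash
python3 - <<'E'
from h import *
p=vision.read_camera("scene");im=p["image"].astype(int)
c=proj(p,[[528.8,-1.6,z] for z in(67,90,114,123,147)]);print(np.round(c,1).tolist())
c=np.array([287,149]);G=p["image"][c[1]-35:c[1]+25,c[0]-40:c[0]+40]
g=cv2.cvtColor(G,cv2.COLOR_BGR2GRAY)
print("cols",250+np.arange(28),) 
for v in range(120,165,2): print(v,cv2.cvtColor(p["image"],cv2.COLOR_BGR2GRAY)[v,274:304].tolist())
P=cloud(p)
for v in range(128,152,3): print(v,np.round(P[v,278:296,2]).astype(int).tolist())
E
```

```text
[[289.0, 163.0], [288.6, 156.4], [288.2, 149.3], [288.1, 146.6], [287.6, 139.1]]
cols [250 251 252 253 254 255 256 257 258 259 260 261 262 263 264 265 266 267
 268 269 270 271 272 273 274 275 276 277]
120 [34, 17, 15, 19, 6, 20, 15, 22, 16, 19, 17, 18, 19, 18, 19, 18, 18, 20, 13, 19, 15, 20, 24, 20, 21, 84, 146, 172, 168, 125]
122 [24, 18, 17, 22, 16, 24, 22, 23, 19, 17, 10, 13, 23, 20, 14, 21, 15, 17, 23, 18, 17, 20, 10, 13, 15, 90, 155, 175, 169, 122]
124 [18, 21, 17, 19, 22, 16, 20, 22, 40, 83, 97, 80, 54, 21, 21, 20, 23, 22, 16, 16, 13, 20, 19, 13, 16, 105, 165, 179, 178, 152]
126 [23, 19, 23, 21, 12, 12, 25, 18, 56, 96, 115, 118, 126, 117, 65, 24, 22, 19, 12, 14, 18, 22, 23, 20, 18, 106, 164, 172, 173, 171]
128 [15, 13, 10, 13, 16, 17, 21, 36, 75, 106, 108, 108, 108, 106, 88, 31, 24, 18, 20, 25, 16, 22, 9, 14, 18, 62, 136, 173, 163, 129]
130 [25, 23, 21, 18, 16, 20, 18, 31, 44, 77, 112, 108, 108, 111, 95, 57, 24, 23, 14, 20, 19, 20, 18, 19, 22, 17, 42, 65, 53, 35]
132 [52, 22, 22, 23, 22, 17, 19, 16, 8, 53, 94, 107, 112, 108, 111, 110, 93, 40, 14, 14, 18, 13, 22, 26, 19, 17, 13,
[... 2238 characters left out ...]
 174, 172, 172, 0, 0, 0, 2, 0, -3, 198, 200, 201, 201, 201, 198, 197]
131 [176, 178, 172, 168, 162, 162, -2, 2, -3, 2, -1, 1, 193, 191, 193, 194, 194, 190]
134 [168, 164, 166, 162, 157, 153, 0, 3, -1, -2, 1, 0, 1, 1, 178, 181, 180, 182]
137 [156, 157, 159, 155, 148, 143, 144, 145, 144, 146, 144, 144, 145, 144, 170, 168, 172, 173]
140 [148, 149, 150, 144, 145, 144, 146, 140, 137, 138, 137, 136, 137, 139, 161, 163, 160, 156]
143 [138, 136, 141, 135, 138, 143, 144, 145, 146, 145, 146, 144, 145, 144, 150, 151, -999, 149]
146 [-1, 127, 131, 127, 1, 135, 136, 137, 138, 137, 137, 139, 136, 139, 141, 141, 142, 140]
149 [-1, 0, 2, 1, 2, 123, 126, 128, 129, 130, 130, 128, 130, 128, 131, 132, 132, 130]
```

```bash
python3 - <<'E'
from h import *
p=vision.read_camera("scene");P=cloud(p);g=cv2.cvtColor(p["image"],cv2.COLOR_BGR2GRAY)
u=np.arange(640)[None,:]
m=(u>=281)&(u<=291)&(P[...,2]>119)&(P[...,2]<151)&(g>62)&(np.hypot(P[...,0]-529,P[...,1]+4)<30)
for v in range(132,153):print(v,m[v,278:295].astype(int))
print(fit(p,m,[(15,122.6),(15,146.6)],(529,-4)))
n=m&(P[...,2]<140)&(u>283)&(u<290);print(np.median(P[n],axis=0))
E
```

```text
132 [0 0 0 0 0 0 0 0 0 0 0 0 0 0 0 0 0]
133 [0 0 0 0 0 0 0 0 0 0 0 0 0 0 0 0 0]
134 [0 0 0 0 0 0 0 0 0 0 0 0 0 0 0 0 0]
135 [0 0 0 0 0 0 0 0 0 0 0 0 0 0 0 0 0]
136 [0 0 0 0 0 0 0 0 1 1 1 1 1 0 0 0 0]
137 [0 0 0 0 0 1 1 1 1 1 1 1 1 1 0 0 0]
138 [0 0 0 0 1 1 1 1 0 1 1 1 1 1 0 0 0]
139 [0 0 0 0 1 1 1 1 1 1 1 1 1 1 0 0 0]
140 [0 0 0 0 1 1 1 1 1 1 1 1 1 1 0 0 0]
141 [0 0 0 0 1 1 1 1 1 1 1 1 1 1 0 0 0]
142 [0 0 0 0 1 1 1 1 1 1 1 1 1 1 0 0 0]
143 [0 0 0 0 1 1 1 1 1 1 1 1 1 1 0 0 0]
144 [0 0 0 0 1 1 1 1 1 1 1 1 1 1 0 0 0]
145 [0 0 0 0 1 1 1 1 1 1 1 1 1 1 0 0 0]
146 [0 0 0 1 0 1 1 1 1 1 1 1 1 1 0 0 0]
147 [0 0 0 0 0 1 1 1 1 1 1 1 1 1 0 0 0]
148 [0 0 0 0 0 1 1 1 1 1 1 1 1 1 0 0 0]
149 [0 0 0 0 0 1 1 1 1 1 1 1 1 1 0 0 0]
150 [0 0 0 0 0 0 0 1 1 1 1 1 1 1 0 0 0]
151 [0 0 0 0 0 0 0 0 0 1 1 1 1 0 0 0 0]
152 [0 0 0 0 0 0 0 0 0 0 0 0 0 0 0 0 0]
(array([530.55957942,  -3.48658724]), 142.0, 180.56377970636822)
[541.21252382  -1.60086822 132.24698352]
```

>>> drive_tool([
  {"rotation": [0, 0, 0], "offset": [-0.01, -0.01, 0], "hand": -1},
  {"rotation": [0, 0, 0], "offset": [-0.01, -0.025, 0], "hand": -1},
  {"rotation": [0, 0, 0], "offset": [-0.01, -0.025, 0.02], "hand": -1},
  {"rotation": [0, 0, 0], "offset": [-0.01, -0.025, 0.04], "hand": -1},
  {"rotation": [0, 0, 0], "offset": [-0.01, -0.025, 0.06], "hand": -1},
  {"rotation": [0, 0, 0], "offset": [-0.01, -0.025, 0.08], "hand": -1},
  {"rotation": [0, 0, 0], "offset": [-0.01, -0.025, 0.09], "hand": -1},
  {"rotation": [0, 0, 0], "offset": [-0.01, -0.025, 0.1], "hand": -1},
  {"rotation": [0, 0, 0], "offset": [-0.01, -0.025, 0.1], "hand": -1},
  {"rotation": [0, 0, 0], "offset": [-0.01, -0.025, 0.1], "hand": -1},
])

```text
clock: 12.45
position: [528.1, -2.0, 134.4]
tcp_rot: [1.0, -0.001, 0.0, 0.0]
wrist_force: [0.9, 0.3, -0.4]
gripper_width: 0.345
gripper_force: 29.8
```

```bash
python3 - <<'E'
from h import *
p=vision.read_camera("scene")
cv2.imwrite("pics/d.png",cv2.resize(p["image"][120:175,260:315],None,fx=10,fy=10,interpolation=cv2.INTER_CUBIC))
g=cv2.cvtColor(p["image"],cv2.COLOR_BGR2GRAY)
for v in range(140,162,2): print(v,g[v,278:300].tolist())
E
```

```text
140 [48, 75, 66, 20, 20, 31, 71, 107, 125, 133, 140, 140, 146, 153, 143, 83, 18, 20, 22, 16, 26, 16]
142 [35, 70, 68, 31, 6, 79, 124, 124, 109, 112, 109, 99, 102, 99, 84, 70, 70, 48, 27, 15, 14, 12]
144 [38, 68, 74, 39, 31, 88, 125, 120, 111, 114, 106, 101, 99, 102, 84, 65, 82, 74, 43, 23, 20, 22]
146 [70, 70, 76, 42, 27, 71, 100, 117, 121, 127, 129, 130, 132, 122, 91, 67, 83, 74, 46, 21, 16, 18]
148 [92, 90, 78, 54, 22, 63, 95, 103, 109, 115, 113, 119, 117, 118, 99, 61, 70, 74, 45, 21, 19, 40]
150 [97, 99, 97, 92, 92, 95, 98, 104, 107, 113, 118, 118, 118, 117, 99, 69, 73, 80, 55, 22, 41, 87]
152 [95, 98, 96, 101, 97, 104, 109, 104, 108, 115, 116, 117, 118, 114, 105, 86, 78, 78, 81, 99, 107, 105]
154 [98, 100, 100, 96, 94, 99, 102, 98, 77, 79, 89, 91, 83, 95, 107, 110, 109, 111, 109, 109, 112, 107]
156 [97, 99, 94, 101, 99, 101, 109, 104, 86, 81, 83, 86, 83, 91, 110, 111, 109, 109, 110, 107, 110, 108]
158 [98, 96, 98, 98, 107, 112, 107, 87, 68, 80, 84, 85, 80, 70, 80, 98, 109, 114, 110, 108, 110, 111]
160 [101, 101, 103, 121, 116, 73, 69, 93, 86, 78, 84, 88, 84, 95, 113, 89, 59, 87, 107, 112, 112, 113]
```

View pics/d.png

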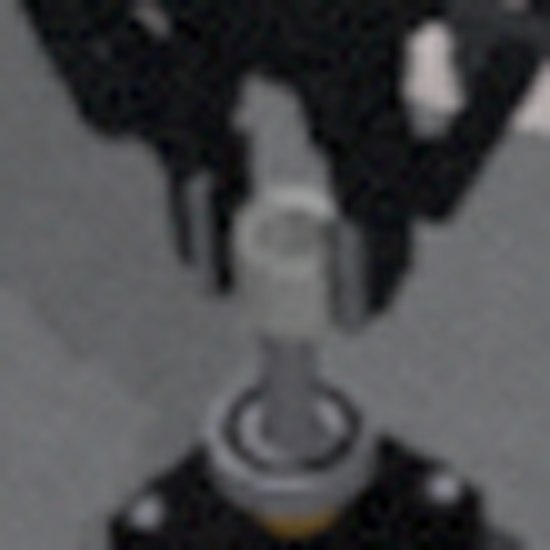

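>>> drive_tool([
  {"rotation": [0, 0, 0], "offset": [-0.005, -0.01, 0], "hand": -1},
  {"rotation": [0, 0, 0], "offset": [-0.005, -0.01, 0.005], "hand": -1},
  {"rotation": [0, 0, 0], "offset": [-0.005, -0.01, 0.01], "hand": -1},
  {"rotation": [0, 0, 0], "offset": [-0.005, -0.01, 0.015], "hand": -1},
  {"rotation": [0, 0, 0], "offset": [-0.005, -0.01, 0.02], "hand": -1},
  {"rotation": [0, 0, 0], "offset": [-0.005, -0.01, 0.025], "hand": -1},
  {"rotation": [0, 0, 0], "offset": [-0.005, -0.01, 0.03], "hand": -1},
  {"rotation": [0, 0, 0], "offset": [-0.005, -0.01, 0.04], "hand": -1},
  {"rotation": [0, 0, 0], "offset": [-0.005, -0.01, 0.05], "hand": -1},
  {"rotation": [0, 0, 0], "offset": [-0.005, -0.01, 0.05], "hand": -1},
])

```text
clock: 13.75
position: [528.8, -2.6, 131.1]
tcp_rot: [1.0, -0.001, 0.002, 0.001]
wrist_force: [-0.5, -7.9, 12.2]
gripper_width: 0.341
gripper_force: 30.8
```

>>> drive_tool([
  {"rotation": [0, 0, 0], "offset": [0, 0, -0.02], "hand": -1},
  {"rotation": [0, 0, 0], "offset": [0, 0, -0.02], "hand": -1},
  {"rotation": [0, 0, 0], "offset": [0, 0.01, -0.02], "hand": -1},
  {"rotation": [0, 0, 0], "offset": [0, 0.02, -0.02], "hand": -1},
  {"rotation": [0, 0, 0], "offset": [0, 0.035, -0.02], "hand": -1},
  {"rotation": [0, 0, 0], "offset": [0, 0.035, -0.01], "hand": -1},
  {"rotation": [0, 0, 0], "offset": [0, 0.035, 0], "hand": -1},
  {"rotation": [0, 0, 0], "offset": [0, 0.035, 0.01], "hand": -1},
  {"rotation": [0, 0, 0], "offset": [0, 0.035, 0.015], "hand": -1},
  {"rotation": [0, 0, 0], "offset": [0, 0.035, 0.015], "hand": -1},
])

```text
clock: 15.0
position: [527.6, -4.3, 127.8]
tcp_rot: [1.0, -0.001, 0.0, -0.0]
wrist_force: [3.1, -1.2, 0.3]
gripper_width: 0.34
gripper_force: 29.9
```

>>> drive_tool([
  {"rotation": [0, 0, 0], "offset": [0.008, 0.003, 0.02], "hand": -1},
  {"rotation": [0, 0, 0], "offset": [0.008, 0.003, 0.06], "hand": -1},
  {"rotation": [0, 0, 0], "offset": [0.008, 0.003, 0.1], "hand": -1},
  {"rotation": [0, 0, 0], "offset": [0.008, 0.003, 0.14], "hand": -1},
  {"rotation": [0, 0, 0], "offset": [0.008, 0.003, 0.18], "hand": -1},
  {"rotation": [0, 0, 0], "offset": [0.008, 0.003, 0.22], "hand": -1},
  {"rotation": [0, 0, 0], "offset": [0.008, 0.003, 0.26], "hand": -1},
  {"rotation": [0, 0, 0], "offset": [0.008, 0.003, 0.3], "hand": -1},
  {"rotation": [0, 0, 0], "offset": [0.008, 0.003, 0.33], "hand": -1},
  {"rotation": [0, 0, 0], "offset": [0.008, 0.003, 0.35], "hand": -1},
])

```text
clock: 16.25
position: [528.2, -4.6, 92.6]
tcp_rot: [1.0, -0.001, -0.0, -0.0]
wrist_force: [-0.0, -0.3, -0.6]
gripper_width: 0.337
gripper_force: 29.8
```

>>> drive_tool([
  {"rotation": [0, 0, 0], "offset": [0, 0, 0.02], "hand": -1},
  {"rotation": [0, 0, 0], "offset": [0, 0, 0.02], "hand": 0.3},
  {"rotation": [0, 0, 0], "offset": [0, 0, 0.02], "hand": 1},
  {"rotation": [0, 0, 0], "offset": [0, 0, 0.02], "hand": 1},
  {"rotation": [0, 0, 0], "offset": [0, 0, 0.02], "hand": 1},
  {"rotation": [0, 0, 0], "offset": [0, 0, -0.05], "hand": 1},
  {"rotation": [0, 0, 0], "offset": [0, 0, -0.2], "hand": 1},
  {"rotation": [0, 0, 0], "offset": [0, 0, -0.35], "hand": 1},
  {"rotation": [0, 0, 0], "offset": [0, 0, -0.5], "hand": 1},
  {"rotation": [0, 0, 0], "offset": [0, 0, -0.6], "hand": 1},
])

```text
clock: 17.5
position: [528.8, -4.7, 154.4]
tcp_rot: [1.0, -0.001, 0.001, -0.0]
wrist_force: [-0.2, 0.3, -0.0]
gripper_width: 1.001
gripper_force: 0.0
```

>>> drive_tool([
  {"rotation": [0, 0, 0], "offset": [-0.04, 0.1, 0], "hand": 1},
  {"rotation": [0, 0, 0], "offset": [-0.08, 0.2, 0], "hand": 1},
  {"rotation": [0, 0, 0], "offset": [-0.12, 0.3, 0], "hand": 1},
  {"rotation": [0, 0, 0], "offset": [-0.16, 0.4, 0], "hand": 1},
  {"rotation": [0, 0, 0], "offset": [-0.2, 0.52, 0], "hand": 1},
  {"rotation": [0, 0, 0], "offset": [-0.25, 0.64, 0], "hand": 1},
  {"rotation": [0, 0, 0], "offset": [-0.3, 0.76, 0], "hand": 1},
  {"rotation": [0, 0, 0], "offset": [-0.35, 0.86, 0.1], "hand": 1},
  {"rotation": [0, 0, 0], "offset": [-0.4, 0.93, 0.22], "hand": 1},
  {"rotation": [0, 0, 0], "offset": [-0.44, 1, 0.34], "hand": 1},
])

```text
clock: 18.75
position: [483.5, -104.8, 117.6]
tcp_rot: [1.0, -0.0, -0.0, -0.0]
wrist_force: [0.6, 0.3, 0.7]
gripper_width: 0.999
gripper_force: 0.0
```

>>> drive_tool([
  {"rotation": [0, 0, 0], "offset": [-0.08, 0.16, 0.1], "hand": 1},
  {"rotation": [0, 0, 0], "offset": [-0.16, 0.32, 0.2], "hand": 1},
  {"rotation": [0, 0, 0], "offset": [-0.24, 0.48, 0.3], "hand": 1},
  {"rotation": [0, 0, 0], "offset": [-0.32, 0.64, 0.42], "hand": 1},
  {"rotation": [0, 0, 0], "offset": [-0.4, 0.8, 0.54], "hand": 1},
  {"rotation": [0, 0, 0], "offset": [-0.445, 0.875, 0.66], "hand": 1},
  {"rotation": [0, 0, 0], "offset": [-0.445, 0.875, 0.78], "hand": 1},
  {"rotation": [0, 0, 0], "offset": [-0.445, 0.875, 0.88], "hand": 1},
  {"rotation": [0, 0, 0], "offset": [-0.445, 0.875, 0.96], "hand": 1},
  {"rotation": [0, 0, 0], "offset": [-0.445, 0.875, 0.98], "hand": 1},
])

```text
clock: 20.0
position: [439.6, -191.5, 20.2]
tcp_rot: [1.0, -0.0, -0.0, -0.0]
wrist_force: [0.9, 0.3, -0.1]
gripper_width: 1.002
gripper_force: 0.0
```

```bash
python3 - <<'E'
from h import *
s=status.get_state();print(s["clock"],s["position"],s["wrist_force"])
p=vision.read_camera("scene");t=vision.read_camera("top")
a=cv2.resize(p["image"][110:190,215:325],None,fx=4,fy=4,interpolation=cv2.INTER_CUBIC)
b=cv2.resize(t["image"][200:280,330:430],None,fx=3.6,fy=4,interpolation=cv2.INTER_CUBIC)
cv2.imwrite("pics/e.png",np.hstack([a,b]))
P=cloud(p);n=(np.hypot(P[...,0]-529,P[...,1]+2)<14);z=P[...,2][n];print(np.percentile(z,[20,50,80]))
E
```

```text
20.0 [ 439.58372094 -191.48616624   20.23192514] [ 0.88556843  0.30614233 -0.14105453]
[ 68.28371411  90.15754165 101.41815752]
```

View pics/e.png

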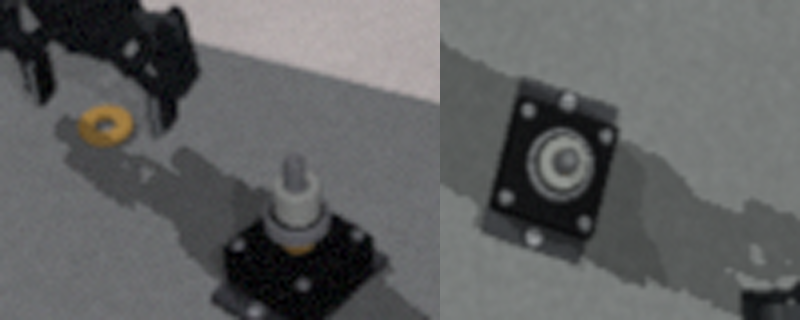

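The spacer sits on the bearing around the spindle (scene crop 297,205) and the washer lies between the open jaws (105,127). Next I'll grip the washer.

>>> drive_tool([
  {"rotation": [0, 0, 0], "offset": [0, 0, -0.005], "hand": -1},
  {"rotation": [0, 0, 0], "offset": [0, 0, -0.005], "hand": -1},
  {"rotation": [0, 0, 0], "offset": [0, 0, -0.005], "hand": -1},
  {"rotation": [0, 0, 0], "offset": [0, 0, -0.005], "hand": -1},
  {"rotation": [0, 0, 0], "offset": [0, 0, -0.005], "hand": -1},
  {"rotation": [0, 0, 0], "offset": [0, 0, -0.005], "hand": -1},
  {"rotation": [0, 0, 0], "offset": [0, 0, -0.005], "hand": -1},
  {"rotation": [0, 0, 0], "offset": [0, 0, -0.1], "hand": -1},
  {"rotation": [0, 0, 0], "offset": [0, 0, -0.3], "hand": -1},
  {"rotation": [0, 0, 0], "offset": [0, 0, -0.6], "hand": -1},
])

```text
clock: 21.35
position: [439.0, -191.8, 81.2]
tcp_rot: [1.0, -0.001, -0.001, -0.0]
wrist_force: [0.6, -0.2, 0.1]
gripper_width: 0.423
gripper_force: 30.1
```

```bash
python3 - <<'E'
from h import *
p=vision.read_camera("scene");t=vision.read_camera("top")
c=proj(p,[[439,-191.8,65]])[0].astype(int);d=proj(t,[[439,-191.8,65]])[0].astype(int);print(c,d)
a=cv2.resize(p["image"][c[1]-25:c[1]+25,c[0]-25:c[0]+25],None,fx=8,fy=8,interpolation=cv2.INTER_CUBIC)
b=cv2.resize(t["image"][d[1]-25:d[1]+25,d[0]-25:d[0]+25],None,fx=8,fy=8,interpolation=cv2.INTER_CUBIC)
cv2.imwrite("pics/f.png",np.hstack([a,b]))
E
```

```text
[237 123] [444 277]
```

View pics/f.png

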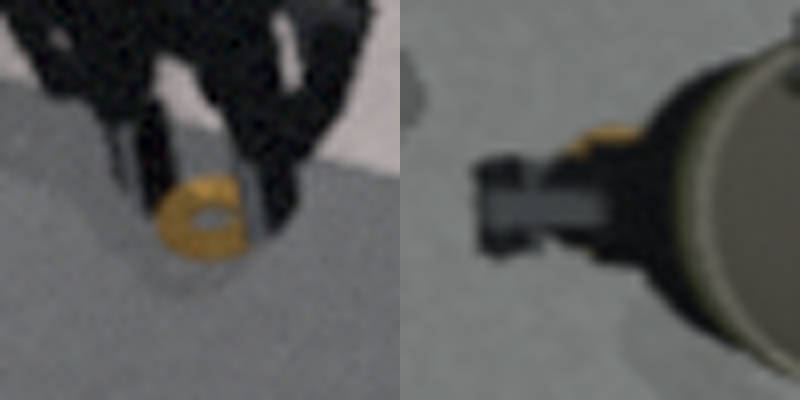

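```bash
python3 - <<'E'
from h import *
for n in("scene","top"):
    p=vision.read_camera(n);h=cv2.cvtColor(p["image"],cv2.COLOR_BGR2HSV)
    c=proj(p,[[439,-191.8,63]])[0].astype(int)
    m=np.zeros((400,640),bool);s=np.s_[c[1]-14:c[1]+15,c[0]-14:c[0]+15];m[s]=(h[...,1][s]>90)&(h[...,0][s]<30)&(h[...,2][s]>60)
    v,u=np.nonzero(m);print(n,"mask u",u.min(),u.max(),"v",v.min(),v.max(),m.sum())
    for x in(436,439,442,445):
        H=proj(p,hull(x,-191.8,[(20,60.5),(20,66.5)]));print(x,"pred u",np.round([H[:,0].min(),H[:,0].max()],1),"v",np.round([H[:,1].min(),H[:,1].max()],1))
    P=cloud(p);print("z",np.round(np.percentile(P[m][:,2],[5,25,50,75,95])))
    A_=np.c_[P[m][:,:2]-[439,-192],np.ones(m.sum())];print("plane",np.linalg.lstsq(A_,P[m][:,2],rcond=None)[0])
E
```

```text
scene mask u 230 241 v 120 129 82
436 pred u [230.4 245.4] v [118.2 129.4]
439 pred u [229.9 244.9] v [118.8 130.1]
442 pred u [229.4 244.4] v [119.5 130.8]
445 pred u [228.8 243.9] v [120.1 131.4]
z [64. 66. 68. 69. 70.]
plane [ 0.42493077  0.14513504 64.18985497]
top mask u 440 447 v 268 271 12
436 pred u [435.4 453.3] v [270.  287.7]
439 pred u [435.3 453.3] v [268.7 286.3]
442 pred u [435.2 453.2] v [267.4 285. ]
445 pred u [435.1 453.1] v [266.1 283.7]
z [ 66.  67. 133. 146. 154.]
plane [   8.7738805     3.63490722 -114.25710048]
```

```bash
python3 - <<'E'
from h import *
p=vision.read_camera("scene");h=cv2.cvtColor(p["image"],cv2.COLOR_BGR2HSV);P=cloud(p)
m=(P[...,2]>30)&(P[...,2]<100)&(np.hypot(P[...,0]-439,P[...,1]+190)<60)
w=m&(h[...,1]>90)&(h[...,0]<30)
for s,n in((m&~w&(P[...,1]>-175),"right"),(m&~w&(P[...,1]<-205),"left")):
    z=np.sort(P[...,2][s]);print(n,len(z),z[:12].round(1))
s=m&~w;v,u=np.nonzero(s);o=np.argsort(-v)[:25]
print([(int(v[i]),int(u[i]),*np.round(P[v[i],u[i]]).astype(int).tolist()) for i in o])
E
```

```text
right 70 [60.5 60.9 61.7 66.3 66.4 70.  71.4 71.8 72.8 73.8 74.1 74.3]
left 73 [67.8 68.4 69.2 69.5 69.9 71.5 71.7 72.4 73.  73.  73.4 74.9]
[(130, 241, 454, -174, 61), (130, 240, 457, -175, 63), (130, 239, 459, -177, 64), (130, 234, 461, -191, 61), (130, 235, 460, -189, 61), (129, 242, 450, -173, 62), (129, 243, 448, -171, 60), (128, 244, 453, -164, 70), (128, 245, 448, -164, 66), (128, 243, 450, -169, 66), (127, 242, 444, -176, 63), (127, 243, 454, -166, 74), (127, 246, 449, -160, 72), (127, 244, 453, -163, 74), (127, 245, 449, -163, 71), (126, 242, 452, -170, 75), (126, 243, 452, -166, 76), (126, 244, 449, -165, 74), (126, 245, 449, -162, 75), (126, 247, 448, -157, 75), (126, 246, 450, -158, 77), (125, 236, 441, -196, 62), (125, 247, 447, -157, 78), (125, 248, 441, -158, 73), (125, 246, 450, -158, 80)]
```

>>> drive_tool([
  {"rotation": [0, 0, 0], "offset": [0, 0, 0.15], "hand": -1},
  {"rotation": [0, 0, 0], "offset": [0, 0, 0.3], "hand": -1},
  {"rotation": [0, 0, 0], "offset": [0, 0, 0.45], "hand": -1},
  {"rotation": [0, 0, 0], "offset": [0, 0, 0.53], "hand": -1},
  {"rotation": [0, 0, 0], "offset": [0, 0, 0.57], "hand": -1},
  {"rotation": [0, 0, 0], "offset": [0, 0, 0.59], "hand": -1},
  {"rotation": [0, 0, 0], "offset": [0, 0, 0.59], "hand": 1},
  {"rotation": [0, 0, 0], "offset": [0, 0, 0.59], "hand": 1},
  {"rotation": [0, 0, 0], "offset": [0, 0, 0.59], "hand": 1},
  {"rotation": [0, 0, 0], "offset": [0, 0, 0.65], "hand": 1},
])

```text
clock: 22.85
position: [440.1, -192.3, 16.1]
tcp_rot: [1.0, -0.001, 0.001, 0.0]
wrist_force: [0.2, 0.1, -0.3]
gripper_width: 0.998
gripper_force: 0.0
```

```bash
python3 - <<'E'
from h import *
s=status.get_state();print(s["position"],s["wrist_force"])
p=vision.read_camera("scene");h=cv2.cvtColor(p["image"],cv2.COLOR_BGR2HSV);P=cloud(p)
m=(np.hypot(P[...,0]-440,P[...,1]+189)<32)&(h[...,1]>85)&(h[...,0]<35)
print(fit(p,m,[(20,0),(20,6)],(440,-190)),m.sum())
E
```

```text
[ 440.12452737 -192.25699984   16.08822087] [ 0.17649961  0.10254359 -0.3356277 ]
(array([ 438.88656379, -190.35154393]), 111.0, 127.63685985957272) 101
```

>>> drive_tool([
  {"rotation": [0, 0, 0], "offset": [-0.007, 0, 0], "hand": -1},
  {"rotation": [0, 0, 0], "offset": [-0.007, 0, 0], "hand": -1},
  {"rotation": [0, 0, 0], "offset": [-0.007, 0, 0], "hand": -1},
  {"rotation": [0, 0, 0], "offset": [-0.007, 0, 0], "hand": -1},
  {"rotation": [0, 0, 0], "offset": [-0.007, 0, 0], "hand": -1},
  {"rotation": [0, 0, 0], "offset": [-0.007, 0, 0], "hand": -1},
  {"rotation": [0, 0, 0], "offset": [-0.007, 0, 0], "hand": -1},
  {"rotation": [0, 0, 0], "offset": [-0.007, 0, -0.1], "hand": -1},
  {"rotation": [0, 0, 0], "offset": [-0.007, 0, -0.4], "hand": -1},
  {"rotation": [0, 0, 0], "offset": [-0.007, 0, -0.8], "hand": -1},
])

```text
clock: 24.15
position: [438.0, -191.7, 96.1]
tcp_rot: [1.0, -0.001, -0.001, -0.001]
wrist_force: [0.6, 0.4, 0.2]
gripper_width: 0.446
gripper_force: 30.2
```

```bash
python3 - <<'E'
from h import *
p=vision.read_camera("scene");h=cv2.cvtColor(p["image"],cv2.COLOR_BGR2HSV);P=cloud(p)
m=(np.hypot(P[...,0]-439,P[...,1]+190)<35)&(P[...,2]>60)&(P[...,2]<110)&(h[...,1]>90)&(h[...,0]<30)
A_=np.c_[P[m][:,:2]-[439,-190],np.ones(m.sum())];print(m.sum(),"plane",np.linalg.lstsq(A_,P[m][:,2],rcond=None)[0])
v,u=np.nonzero(m);print(u.min(),u.max(),v.min(),v.max())
z=80
for x in(436,439,442):
    H=proj(p,hull(x,-189.5,[(20,z),(20,z+6)]));print(x,np.round([H[:,0].min(),H[:,0].max()],1),"v",np.round([H[:,1].min(),H[:,1].max()],1))
E
```

```text
83 plane [-4.49406005e-03 -6.04577225e-02  8.38852088e+01]
230 241 115 124
436 [230.1 245.3] v [112.8 124. ]
439 [229.5 244.8] v [113.4 124.7]
442 [229.  244.3] v [114.1 125.4]
```

>>> drive_tool([
  {"rotation": [0, 0, 0], "offset": [0.045, -0.1, -0.07], "hand": -1},
  {"rotation": [0, 0, 0], "offset": [0.09, -0.2, -0.14], "hand": -1},
  {"rotation": [0, 0, 0], "offset": [0.135, -0.3, -0.21], "hand": -1},
  {"rotation": [0, 0, 0], "offset": [0.18, -0.4, -0.28], "hand": -1},
  {"rotation": [0, 0, 0], "offset": [0.225, -0.5, -0.35], "hand": -1},
  {"rotation": [0, 0, 0], "offset": [0.27, -0.6, -0.42], "hand": -1},
  {"rotation": [0, 0, 0], "offset": [0.315, -0.7, -0.42], "hand": -1},
  {"rotation": [0, 0, 0], "offset": [0.36, -0.8, -0.42], "hand": -1},
  {"rotation": [0, 0, 0], "offset": [0.405, -0.9, -0.42], "hand": -1},
  {"rotation": [0, 0, 0], "offset": [0.45, -1, -0.42], "hand": -1},
])

```text
clock: 25.45
position: [484.2, -91.4, 137.6]
tcp_rot: [1.0, -0.001, -0.0, -0.0]
wrist_force: [-0.2, 0.3, -1.4]
gripper_width: 0.446
gripper_force: 30.2
```

>>> drive_tool([
  {"rotation": [0, 0, 0], "offset": [0.06, -0.12, 0], "hand": -1},
  {"rotation": [0, 0, 0], "offset": [0.12, -0.24, 0], "hand": -1},
  {"rotation": [0, 0, 0], "offset": [0.18, -0.36, 0], "hand": -1},
  {"rotation": [0, 0, 0], "offset": [0.24, -0.48, 0], "hand": -1},
  {"rotation": [0, 0, 0], "offset": [0.3, -0.6, 0], "hand": -1},
  {"rotation": [0, 0, 0], "offset": [0.36, -0.72, 0], "hand": -1},
  {"rotation": [0, 0, 0], "offset": [0.42, -0.82, 0], "hand": -1},
  {"rotation": [0, 0, 0], "offset": [0.45, -0.87, 0], "hand": -1},
  {"rotation": [0, 0, 0], "offset": [0.45, -0.87, 0], "hand": -1},
  {"rotation": [0, 0, 0], "offset": [0.45, -0.87, 0], "hand": -1},
])

```text
clock: 26.7
position: [528.9, -5.7, 137.8]
tcp_rot: [1.0, -0.001, -0.0, 0.0]
wrist_force: [-0.1, 0.0, 0.3]
gripper_width: 0.448
gripper_force: 30.2
```

>>> drive_tool([
  {"rotation": [0, 0, 0], "offset": [-0.005, -0.004, 0.02], "hand": -1},
  {"rotation": [0, 0, 0], "offset": [-0.005, -0.004, 0.04], "hand": -1},
  {"rotation": [0, 0, 0], "offset": [-0.005, -0.004, 0.06], "hand": -1},
  {"rotation": [0, 0, 0], "offset": [-0.005, -0.004, 0.075], "hand": -1},
  {"rotation": [0, 0, 0], "offset": [-0.005, -0.004, 0.085], "hand": -1},
  {"rotation": [0, 0, 0], "offset": [-0.005, -0.004, 0.095], "hand": -1},
  {"rotation": [0, 0, 0], "offset": [-0.005, -0.004, 0.105], "hand": -1},
  {"rotation": [0, 0, 0], "offset": [-0.005, -0.004, 0.115], "hand": -1},
  {"rotation": [0, 0, 0], "offset": [-0.005, -0.004, 0.125], "hand": -1},
  {"rotation": [0, 0, 0], "offset": [-0.005, -0.004, 0.125], "hand": -1},
])

```text
clock: 27.95
position: [528.6, -4.8, 125.2]
tcp_rot: [1.0, -0.001, -0.0, -0.0]
wrist_force: [-0.1, 0.6, -0.4]
gripper_width: 0.448
gripper_force: 30.2
```

>>> drive_tool([
  {"rotation": [0, 0, 0], "offset": [0, 0, 0.01], "hand": -1},
  {"rotation": [0, 0, 0], "offset": [0, 0, 0.02], "hand": -1},
  {"rotation": [0, 0, 0], "offset": [0, 0, 0.03], "hand": -1},
  {"rotation": [0, 0, 0], "offset": [0, 0, 0.04], "hand": -1},
  {"rotation": [0, 0, 0], "offset": [0, 0, 0.05], "hand": -1},
  {"rotation": [0, 0, 0], "offset": [0, 0, 0.06], "hand": -1},
  {"rotation": [0, 0, 0], "offset": [0, 0, 0.07], "hand": -1},
  {"rotation": [0, 0, 0], "offset": [0, 0, 0.08], "hand": -1},
  {"rotation": [0, 0, 0], "offset": [0, 0, 0.09], "hand": -1},
  {"rotation": [0, 0, 0], "offset": [0, 0, 0.09], "hand": -1},
])

```text
clock: 29.2
position: [528.5, -4.8, 116.2]
tcp_rot: [1.0, -0.001, -0.0, -0.0]
wrist_force: [0.4, -0.2, -0.8]
gripper_width: 0.445
gripper_force: 30.2
```

>>> drive_tool([
  {"rotation": [0, 0, 0], "offset": [0, 0, 0.03], "hand": -1},
  {"rotation": [0, 0, 0], "offset": [0, 0, 0.06], "hand": -1},
  {"rotation": [0, 0, 0], "offset": [0, 0, 0.075], "hand": -1},
  {"rotation": [0, 0, 0], "offset": [0, 0, 0.075], "hand": 0.3},
  {"rotation": [0, 0, 0], "offset": [0, 0, 0.075], "hand": 1},
  {"rotation": [0, 0, 0], "offset": [0, 0, 0.075], "hand": 1},
  {"rotation": [0, 0, 0], "offset": [0, 0, 0.075], "hand": 1},
  {"rotation": [0, 0, 0], "offset": [0, 0, 0], "hand": 1},
  {"rotation": [0, 0, 0], "offset": [0, 0, -0.15], "hand": 1},
  {"rotation": [0, 0, 0], "offset": [0, 0, -0.35], "hand": 1},
])

```text
clock: 30.45
position: [528.6, -4.7, 152.6]
tcp_rot: [1.0, -0.001, 0.0, -0.0]
wrist_force: [-0.2, -0.0, -0.0]
gripper_width: 1.0
gripper_force: 0.0
```

```bash
python3 - <<'E'
from h import *
s=status.get_state();print(s["clock"],s["position"],s["wrist_force"])
p=vision.read_camera("scene")
cv2.imwrite("pics/g.png",cv2.resize(p["image"][120:190,255:395],None,fx=5,fy=5,interpolation=cv2.INTER_CUBIC))
E
```

```text
30.45 [528.60086821  -4.72593765 152.57788237] [-0.15834313 -0.01187908 -0.0241946 ]
```

View pics/g.png

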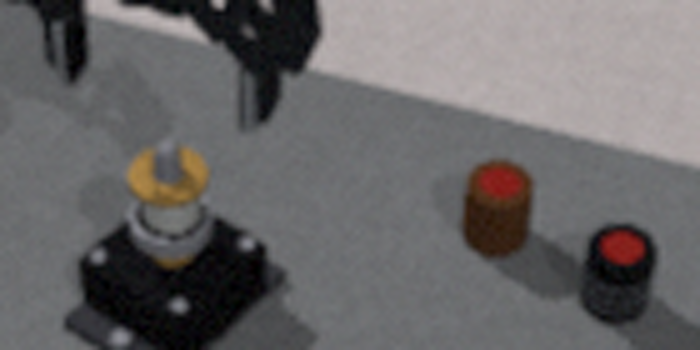

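>>> drive_tool([
  {"rotation": [0, 0, 0], "offset": [-0.04, -0.1, 0], "hand": 0.4},
  {"rotation": [0, 0, 0], "offset": [-0.08, -0.2, 0], "hand": 0.4},
  {"rotation": [0, 0, 0], "offset": [-0.12, -0.3, 0], "hand": 0.4},
  {"rotation": [0, 0, 0], "offset": [-0.16, -0.4, 0], "hand": 0.4},
  {"rotation": [0, 0, 0], "offset": [-0.2, -0.5, 0], "hand": 0.4},
  {"rotation": [0, 0, 0], "offset": [-0.24, -0.62, 0], "hand": 0.4},
  {"rotation": [0, 0, 0], "offset": [-0.28, -0.74, 0], "hand": 0.4},
  {"rotation": [0, 0, 0], "offset": [-0.32, -0.86, 0.05], "hand": 0.4},
  {"rotation": [0, 0, 0], "offset": [-0.36, -0.93, 0.12], "hand": 0.4},
  {"rotation": [0, 0, 0], "offset": [-0.4, -1, 0.22], "hand": 0.4},
])

```text
clock: 31.75
position: [488.5, 95.6, 128.7]
tcp_rot: [1.0, -0.001, 0.0, 0.0]
wrist_force: [0.1, 0.2, 0.1]
gripper_width: 0.697
gripper_force: 0.0
```

>>> drive_tool([
  {"rotation": [0, 0, 0], "offset": [-0.04, -0.1, 0.05], "hand": 0.4},
  {"rotation": [0, 0, 0], "offset": [-0.08, -0.2, 0.1], "hand": 0.4},
  {"rotation": [0, 0, 0], "offset": [-0.12, -0.3, 0.15], "hand": 0.4},
  {"rotation": [0, 0, 0], "offset": [-0.16, -0.4, 0.2], "hand": 0.4},
  {"rotation": [0, 0, 0], "offset": [-0.2, -0.5, 0.25], "hand": 0.4},
  {"rotation": [0, 0, 0], "offset": [-0.25, -0.6, 0.3], "hand": 0.4},
  {"rotation": [0, 0, 0], "offset": [-0.3, -0.7, 0.35], "hand": 0.4},
  {"rotation": [0, 0, 0], "offset": [-0.35, -0.8, 0.4], "hand": 0.4},
  {"rotation": [0, 0, 0], "offset": [-0.4, -0.9, 0.45], "hand": 0.4},
  {"rotation": [0, 0, 0], "offset": [-0.436, -1, 0.5], "hand": 0.4},
])

```text
clock: 33.0
position: [444.9, 196.0, 79.0]
tcp_rot: [1.0, -0.001, -0.0, -0.0]
wrist_force: [-1.1, 0.1, 0.2]
gripper_width: 0.702
gripper_force: 0.0
```

>>> drive_tool([
  {"rotation": [0, 0, 0], "offset": [0, -0.1, 0], "hand": 0.4},
  {"rotation": [0, 0, 0], "offset": [0, -0.15, 0], "hand": 0.4},
  {"rotation": [0, 0, 0], "offset": [0, -0.15, 0.08], "hand": 0.4},
  {"rotation": [0, 0, 0], "offset": [0, -0.15, 0.16], "hand": 0.4},
  {"rotation": [0, 0, 0], "offset": [0, -0.15, 0.24], "hand": 0.4},
  {"rotation": [0, 0, 0], "offset": [0, -0.15, 0.32], "hand": 0.4},
  {"rotation": [0, 0, 0], "offset": [0, -0.15, 0.4], "hand": 0.4},
  {"rotation": [0, 0, 0], "offset": [0, -0.15, 0.48], "hand": 0.4},
  {"rotation": [0, 0, 0], "offset": [0, -0.15, 0.55], "hand": 0.4},
  {"rotation": [0, 0, 0], "offset": [0, -0.15, 0.55], "hand": 0.4},
])

```text
clock: 34.25
position: [444.8, 210.2, 23.7]
tcp_rot: [1.0, -0.001, -0.001, 0.0]
wrist_force: [0.2, -0.2, 0.2]
gripper_width: 0.697
gripper_force: 0.0
```

>>> drive_tool([
  {"rotation": [0, 0, 0], "offset": [0, 0, 0], "hand": -1},
  {"rotation": [0, 0, 0], "offset": [0, 0, 0], "hand": -1},
  {"rotation": [0, 0, 0], "offset": [0, 0, 0], "hand": -1},
  {"rotation": [0, 0, 0], "offset": [0, 0, 0], "hand": -1},
  {"rotation": [0, 0, 0], "offset": [0, 0, 0], "hand": -1},
  {"rotation": [0, 0, 0], "offset": [0, 0, 0], "hand": -1},
  {"rotation": [0, 0, 0], "offset": [0, 0, -0.1], "hand": -1},
  {"rotation": [0, 0, 0], "offset": [0, 0, -0.3], "hand": -1},
  {"rotation": [0, 0, 0], "offset": [0, 0, -0.6], "hand": -1},
  {"rotation": [0, 0, 0], "offset": [0, 0, -0.9], "hand": -1},
], grip_force=50)

```text
clock: 35.5
position: [444.9, 210.2, 115.5]
tcp_rot: [1.0, -0.0, -0.0, 0.0]
wrist_force: [0.3, -0.2, -0.4]
gripper_width: 0.418
gripper_force: 49.9
```

```bash
python3 - <<'E'
from h import *
p=vision.read_camera("scene");P=cloud(p);s=status.get_state();print(s["position"])
cv2.imwrite("pics/h.png",cv2.resize(p["image"][115:185,320:420],None,fx=6,fy=6,interpolation=cv2.INTER_CUBIC))
E
```

```text
[446.91166276 211.31690681 119.5224159 ]
```

View pics/h.png

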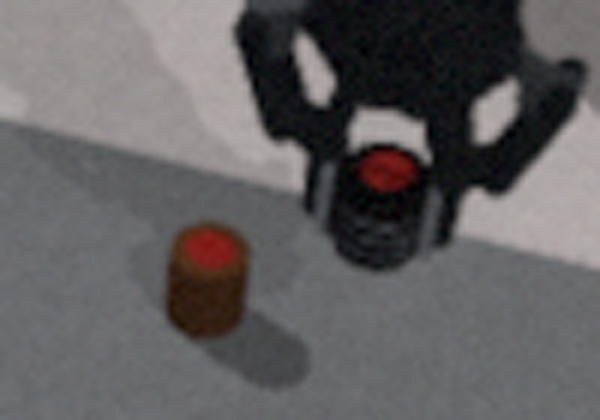

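>>> drive_tool([
  {"rotation": [0, 0, 0], "offset": [0.04, 0.1, -0.05], "hand": -1},
  {"rotation": [0, 0, 0], "offset": [0.08, 0.2, -0.1], "hand": -1},
  {"rotation": [0, 0, 0], "offset": [0.12, 0.3, -0.15], "hand": -1},
  {"rotation": [0, 0, 0], "offset": [0.16, 0.4, -0.2], "hand": -1},
  {"rotation": [0, 0, 0], "offset": [0.2, 0.5, -0.25], "hand": -1},
  {"rotation": [0, 0, 0], "offset": [0.24, 0.6, -0.3], "hand": -1},
  {"rotation": [0, 0, 0], "offset": [0.28, 0.7, -0.32], "hand": -1},
  {"rotation": [0, 0, 0], "offset": [0.32, 0.8, -0.32], "hand": -1},
  {"rotation": [0, 0, 0], "offset": [0.36, 0.9, -0.32], "hand": -1},
  {"rotation": [0, 0, 0], "offset": [0.4, 1, -0.32], "hand": -1},
])

```text
clock: 36.8
position: [485.3, 109.6, 146.1]
tcp_rot: [1.0, -0.001, -0.0, -0.0]
wrist_force: [0.1, -0.7, -0.6]
gripper_width: 0.416
gripper_force: 49.9
```

>>> drive_tool([
  {"rotation": [0, 0, 0], "offset": [0.04, 0.1, 0], "hand": -1},
  {"rotation": [0, 0, 0], "offset": [0.08, 0.2, 0], "hand": -1},
  {"rotation": [0, 0, 0], "offset": [0.12, 0.3, 0], "hand": -1},
  {"rotation": [0, 0, 0], "offset": [0.16, 0.4, 0], "hand": -1},
  {"rotation": [0, 0, 0], "offset": [0.2, 0.5, 0], "hand": -1},
  {"rotation": [0, 0, 0], "offset": [0.25, 0.6, 0], "hand": -1},
  {"rotation": [0, 0, 0], "offset": [0.3, 0.7, 0], "hand": -1},
  {"rotation": [0, 0, 0], "offset": [0.35, 0.8, 0], "hand": -1},
  {"rotation": [0, 0, 0], "offset": [0.4, 0.9, 0], "hand": -1},
  {"rotation": [0, 0, 0], "offset": [0.435, 1, 0], "hand": -1},
])

```text
clock: 38.05
position: [528.9, 9.6, 146.3]
tcp_rot: [1.0, -0.001, 0.0, -0.0]
wrist_force: [-0.5, -0.4, -0.3]
gripper_width: 0.414
gripper_force: 49.9
```

>>> drive_tool([
  {"rotation": [0, 0, 0], "offset": [0, 0.08, 0], "hand": -1},
  {"rotation": [0, 0, 0], "offset": [0, 0.15, 0], "hand": -1},
  {"rotation": [0, 0, 0], "offset": [0, 0.15, 0], "hand": -1},
  {"rotation": [0, 0, 0], "offset": [0, 0.15, 0.01], "hand": -1},
  {"rotation": [0, 0, 0], "offset": [0, 0.15, 0.03], "hand": -1},
  {"rotation": [0, 0, 0], "offset": [0, 0.15, 0.05], "hand": -1},
  {"rotation": [0, 0, 0], "offset": [0, 0.15, 0.07], "hand": -1},
  {"rotation": [0, 0, 0], "offset": [0, 0.15, 0.09], "hand": -1},
  {"rotation": [0, 0, 0], "offset": [0, 0.15, 0.1], "hand": -1},
  {"rotation": [0, 0, 0], "offset": [0, 0.15, 0.1], "hand": -1},
])

```text
clock: 39.3
position: [528.4, -4.8, 136.2]
tcp_rot: [1.0, -0.001, -0.0, -0.0]
wrist_force: [0.4, 0.4, -0.7]
gripper_width: 0.415
gripper_force: 49.9
```

>>> drive_tool([
  {"rotation": [0, 0, 0], "offset": [0, 0, 0.005], "hand": -1},
  {"rotation": [0, 0, 0], "offset": [0, 0, 0.01], "hand": -1},
  {"rotation": [0, 0, 0], "offset": [0, 0, 0.02], "hand": -1},
  {"rotation": [0, 0, 0], "offset": [0, 0, 0.025], "hand": -1},
  {"rotation": [0, 0, 0], "offset": [0, 0, 0.03], "hand": -1},
  {"rotation": [0, 0, 0], "offset": [0, 0, 0.04], "hand": -1},
  {"rotation": [0, 0, 0], "offset": [0, 0, 0.045], "hand": -1},
  {"rotation": [0, 0, 0], "offset": [0, 0, 0.05], "hand": -1},
  {"rotation": [0, 0, 0], "offset": [0, 0, 0.06], "hand": -1},
  {"rotation": [0, 0, 0], "offset": [0, 0, 0.06], "hand": -1},
])

```text
clock: 40.55
position: [528.4, -4.8, 130.2]
tcp_rot: [1.0, -0.001, -0.0, -0.0]
wrist_force: [0.3, 0.1, -1.0]
gripper_width: 0.416
gripper_force: 49.9
```

>>> drive_tool([
  {"rotation": [0, 0, 0], "offset": [0, 0, 0.01], "hand": -1},
  {"rotation": [0, 0, 0], "offset": [0, 0, 0.02], "hand": -1},
  {"rotation": [0, 0, 0], "offset": [0, 0, 0.03], "hand": -1},
  {"rotation": [0, 0, 0], "offset": [0, 0, 0.04], "hand": -1},
  {"rotation": [0, 0, 0], "offset": [0, 0, 0.05], "hand": -1},
  {"rotation": [0, 0, 0], "offset": [0, 0, 0.06], "hand": -1},
  {"rotation": [0, 0, 0], "offset": [0, 0, 0.07], "hand": -1},
  {"rotation": [0, 0, 0], "offset": [0, 0, 0.08], "hand": -1},
  {"rotation": [0, 0, 0], "offset": [0, 0, 0.09], "hand": -1},
  {"rotation": [0, 0, 0], "offset": [0, 0, 0.09], "hand": -1},
])

```text
clock: 41.8
position: [528.7, -4.8, 122.0]
tcp_rot: [1.0, -0.001, 0.0, -0.0]
wrist_force: [-2.1, -0.6, 6.5]
gripper_width: 0.415
gripper_force: 50.5
```

>>> drive_tool([
  {"rotation": [0, 0, 0], "offset": [-0.003, 0, 0.002], "hand": -1},
  {"rotation": [0, 0, 0], "offset": [-0.003, 0, 0.004], "hand": -1},
  {"rotation": [0, 0, 0], "offset": [-0.003, 0, 0.006], "hand": -1},
  {"rotation": [0, 0, 0], "offset": [-0.003, 0, 0.008], "hand": -1},
  {"rotation": [0, 0, 0], "offset": [-0.003, 0, 0.01], "hand": -1},
  {"rotation": [0, 0, 0], "offset": [-0.003, 0, 0.012], "hand": -1},
  {"rotation": [0, 0, 0], "offset": [-0.003, 0, 0.014], "hand": -1},
  {"rotation": [0, 0, 0], "offset": [-0.003, 0, 0.016], "hand": -1},
  {"rotation": [0, 0, 0], "offset": [-0.003, 0, 0.018], "hand": -1},
  {"rotation": [0, 0, 0], "offset": [-0.003, 0, 0.02], "hand": -1},
])

```text
clock: 43.05
position: [528.7, -4.7, 120.5]
tcp_rot: [1.0, -0.001, 0.001, 0.0]
wrist_force: [-2.8, 0.6, 8.1]
gripper_width: 0.414
gripper_force: 50.6
```

>>> drive_tool([
  {"rotation": [0, 0, 0], "offset": [-0.003, 0, 0.004], "hand": -1},
  {"rotation": [0, 0, 0], "offset": [-0.003, 0, 0.008], "hand": -1},
  {"rotation": [0, 0, 0], "offset": [-0.003, 0, 0.012], "hand": -1},
  {"rotation": [0, 0, 0], "offset": [-0.003, 0, 0.016], "hand": -1},
  {"rotation": [0, 0, 0], "offset": [-0.003, 0, 0.02], "hand": -1},
  {"rotation": [0, 0, 0], "offset": [-0.003, 0, 0.023], "hand": -1},
  {"rotation": [0, 0, 0], "offset": [-0.003, 0, 0.026], "hand": -1},
  {"rotation": [0, 0, 0], "offset": [-0.003, 0, 0.028], "hand": -1},
  {"rotation": [0, 0, 0], "offset": [-0.003, 0, 0.03], "hand": -1},
  {"rotation": [0, 0, 0], "offset": [-0.003, 0, 0.03], "hand": -1},
])

```text
clock: 44.3
position: [528.6, -4.8, 117.5]
tcp_rot: [1.0, -0.001, 0.001, 0.0]
wrist_force: [-1.8, 0.4, 7.8]
gripper_width: 0.417
gripper_force: 50.6
```

Sliding at about 8–9 N. I'll continue in 2 mm steps.

>>> drive_tool([
  {"rotation": [0, 0, 0], "offset": [-0.002, 0, 0.003], "hand": -1},
  {"rotation": [0, 0, 0], "offset": [-0.002, 0, 0.006], "hand": -1},
  {"rotation": [0, 0, 0], "offset": [-0.002, 0, 0.009], "hand": -1},
  {"rotation": [0, 0, 0], "offset": [-0.002, 0, 0.012], "hand": -1},
  {"rotation": [0, 0, 0], "offset": [-0.002, 0, 0.014], "hand": -1},
  {"rotation": [0, 0, 0], "offset": [-0.002, 0, 0.016], "hand": -1},
  {"rotation": [0, 0, 0], "offset": [-0.002, 0, 0.018], "hand": -1},
  {"rotation": [0, 0, 0], "offset": [-0.002, 0, 0.02], "hand": -1},
  {"rotation": [0, 0, 0], "offset": [-0.002, 0, 0.02], "hand": -1},
  {"rotation": [0, 0, 0], "offset": [-0.002, 0, 0.02], "hand": -1},
])

```text
clock: 45.55
position: [528.6, -4.7, 115.6]
tcp_rot: [1.0, -0.001, 0.001, 0.0]
wrist_force: [-2.3, 0.2, 7.7]
gripper_width: 0.415
gripper_force: 50.6
```

>>> drive_tool([
  {"rotation": [0, 0, 0], "offset": [0, 0, 0.003], "hand": -1},
  {"rotation": [0, 0, 0], "offset": [0, 0, 0.006], "hand": -1},
  {"rotation": [0, 0, 0], "offset": [0, 0, 0.009], "hand": -1},
  {"rotation": [0, 0, 0], "offset": [0, 0, 0.012], "hand": -1},
  {"rotation": [0, 0, 0], "offset": [0, 0, 0.014], "hand": -1},
  {"rotation": [0, 0, 0], "offset": [0, 0, 0.016], "hand": -1},
  {"rotation": [0, 0, 0], "offset": [0, 0, 0.018], "hand": -1},
  {"rotation": [0, 0, 0], "offset": [0, 0, 0.02], "hand": -1},
  {"rotation": [0, 0, 0], "offset": [0, 0, 0.02], "hand": -1},
  {"rotation": [0, 0, 0], "offset": [0, 0, 0.02], "hand": -1},
])

```text
clock: 46.8
position: [528.6, -4.7, 113.6]
tcp_rot: [1.0, -0.001, 0.001, 0.0]
wrist_force: [-1.7, -0.7, 7.4]
gripper_width: 0.412
gripper_force: 50.6
```

>>> drive_tool([
  {"rotation": [0, 0, 0], "offset": [0, 0, 0.002], "hand": -1},
  {"rotation": [0, 0, 0], "offset": [0, 0, 0.004], "hand": -1},
  {"rotation": [0, 0, 0], "offset": [0, 0, 0.006], "hand": -1},
  {"rotation": [0, 0, 0], "offset": [0, 0, 0.008], "hand": -1},
  {"rotation": [0, 0, 0], "offset": [0, 0, 0.01], "hand": -1},
  {"rotation": [0, 0, 0], "offset": [0, 0, 0.012], "hand": -1},
  {"rotation": [0, 0, 0], "offset": [0, 0, 0.014], "hand": -1},
  {"rotation": [0, 0, 0], "offset": [0, 0, 0.016], "hand": -1},
  {"rotation": [0, 0, 0], "offset": [0, 0, 0.016], "hand": -1},
  {"rotation": [0, 0, 0], "offset": [0, 0, 0.016], "hand": -1},
])

```text
clock: 48.05
position: [528.6, -4.7, 111.9]
tcp_rot: [1.0, -0.001, 0.001, -0.0]
wrist_force: [-1.4, 0.5, 7.5]
gripper_width: 0.409
gripper_force: 50.6
```

>>> drive_tool([
  {"rotation": [0, 0, 0], "offset": [0, 0, 0.002], "hand": -1},
  {"rotation": [0, 0, 0], "offset": [0, 0, 0.004], "hand": -1},
  {"rotation": [0, 0, 0], "offset": [0, 0, 0.006], "hand": -1},
  {"rotation": [0, 0, 0], "offset": [0, 0, 0.008], "hand": -1},
  {"rotation": [0, 0, 0], "offset": [0, 0, 0.01], "hand": -1},
  {"rotation": [0, 0, 0], "offset": [0, 0, 0.012], "hand": -1},
  {"rotation": [0, 0, 0], "offset": [0, 0, 0.014], "hand": -1},
  {"rotation": [0, 0, 0], "offset": [0, 0, 0.016], "hand": -1},
  {"rotation": [0, 0, 0], "offset": [0, 0, 0.016], "hand": -1},
  {"rotation": [0, 0, 0], "offset": [0, 0, 0.016], "hand": -1},
])

```text
clock: 49.3
position: [528.7, -4.7, 111.0]
tcp_rot: [1.0, -0.001, 0.001, 0.0]
wrist_force: [-4.2, -0.0, 12.9]
gripper_width: 0.415
gripper_force: 51.1
```

>>> drive_tool([
  {"rotation": [0, 0, 0], "offset": [-0.003, 0, 0.001], "hand": -1},
  {"rotation": [0, 0, 0], "offset": [-0.003, 0, 0.002], "hand": -1},
  {"rotation": [0, 0, 0], "offset": [-0.003, 0, 0.003], "hand": -1},
  {"rotation": [0, 0, 0], "offset": [-0.003, 0, 0.004], "hand": -1},
  {"rotation": [0, 0, 0], "offset": [-0.003, 0, 0.005], "hand": -1},
  {"rotation": [0, 0, 0], "offset": [-0.003, 0, 0.006], "hand": -1},
  {"rotation": [0, 0, 0], "offset": [-0.003, 0, 0.007], "hand": -1},
  {"rotation": [0, 0, 0], "offset": [-0.003, 0, 0.008], "hand": -1},
  {"rotation": [0, 0, 0], "offset": [-0.003, 0, 0.009], "hand": -1},
  {"rotation": [0, 0, 0], "offset": [-0.003, 0, 0.009], "hand": -1},
])

```text
clock: 50.55
position: [528.8, -4.7, 111.0]
tcp_rot: [1.0, -0.001, 0.002, 0.0]
wrist_force: [-4.8, -0.1, 18.6]
gripper_width: 0.411
gripper_force: 51.6
```

>>> drive_tool([
  {"rotation": [0, 0, 0], "offset": [0, 0, -0.01], "hand": -1},
  {"rotation": [0, 0, 0], "offset": [0, 0, -0.02], "hand": -1},
  {"rotation": [0, 0, 0], "offset": [0, 0, -0.022], "hand": -1},
  {"rotation": [0, 0, 0], "offset": [0, 0, -0.022], "hand": 0.2},
  {"rotation": [0, 0, 0], "offset": [0, 0, -0.022], "hand": 1},
  {"rotation": [0, 0, 0], "offset": [0, 0, -0.022], "hand": 1},
  {"rotation": [0, 0, 0], "offset": [0, 0, -0.022], "hand": 1},
  {"rotation": [0, 0, 0], "offset": [0, 0, -0.15], "hand": 1},
  {"rotation": [0, 0, 0], "offset": [0, 0, -0.45], "hand": 1},
  {"rotation": [0, 0, 0], "offset": [0, 0, -0.8], "hand": 1},
])

```text
clock: 51.8
position: [527.1, -4.7, 189.6]
tcp_rot: [1.0, -0.0, -0.0, -0.0]
wrist_force: [0.6, 0.1, 1.0]
gripper_width: 0.999
gripper_force: 0.0
```

```bash
python3 - <<'E'
from h import *
s=status.get_state();print(s["clock"],s["position"],s["wrist_force"])
p=vision.read_camera("scene")
cv2.imwrite("pics/i.png",cv2.resize(p["image"][120:190,240:380],None,fx=5,fy=5,interpolation=cv2.INTER_CUBIC))
E
```

```text
51.8 [527.13941976  -4.7461449  189.59495391] [0.59959552 0.13807034 1.02077299]
```

View pics/i.png

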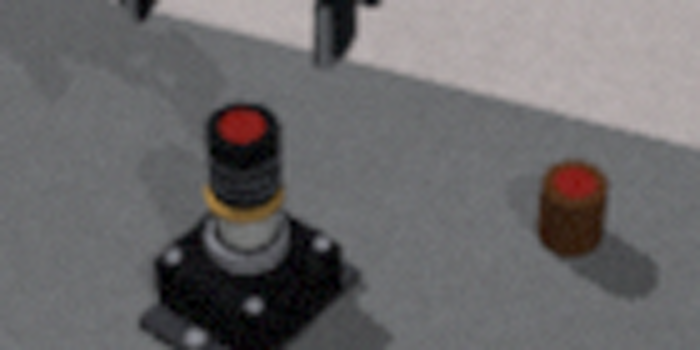

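The stack is complete and upright: bearing, spacer, washer and cap, around crop (245,190). The gripper is clear, so I'm handing in.

```bash
python3 -c "
from workcell import r
print(r.finish_job())"
```

```text
the job is handed in; nothing more can be done
None
```

The spindle is together and handed in at about 52 s: spacer, washer and cap are on, the bearing is at its hard stop (no movement at 18.6 N, the highest reading), and the gripper is clear.

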